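Second layer, laid crosswise

TASK

Spare-part cartons are being stacked on the plywood board. Lay the second layer on the first: set the two loose cartons of the same size as those already on the board on top of them, upright and close side by side, turned crosswise to the cartons below so that the layers interlock and the new layer squarely covers the first. Do not shift the first layer.

Things in the scene. Friction and masses are not known exactly. Their poses are not given: they have to be found in the camera images.
- carton_a_centre (a point): centre (half-way up, 19 mm over the table) of one of the two loose, alike brown cardboard cartons, 64 mm long (its own x), 31 mm wide (y), 38 mm high (z), about 90 g, upright on the table at any yaw, paper tape along the top. Held by its 31 mm wide end faces (64 mm apart) it can be set close beside another. Bystanders: a square carton (50 x 50 x 38 mm), a long one (110 x 31 x 38 mm).
- carton_b_centre (a point): centre of the other loose carton, alike in size, axes and stance to carton_a; the two are interchangeable and may be turned end for end.
- low_a_centre (a point): centre (half-way up) of a first-layer carton, same kind and size, standing loose on a fixed plywood board (150 x 150 mm, top 18 mm over the table); its centre is 37 mm, its top 56 mm over the table. x along its length. The other one, low_b, stands beside it in its +y direction, long sides parallel, centres 33 mm apart (2 mm gap), so the first layer's centre is 16.5 mm from here along +y.
- low_b_centre (a point): centre (half-way up) of a first-layer carton, same kind and size, standing loose on a fixed plywood board (150 x 150 mm, top 18 mm over the table); its centre is 37 mm, its top 56 mm over the table. x along its length. It stands beside low_a, which lies 33 mm away in its -y direction.
Not all that is in view belongs to the job. What is shaped like the part that bears carton_b_centre but blue or purple is not meant.

How it is judged:
By the outcome, as a careful person would: the job done as asked, in the order asked, and still so for the second after the job is handed in, with the robot touching nothing.
It also fails if it takes over 51 s, if anything falls off the work surface, if the arm or the gripper's body presses on something with over 40 N, if the wrist force passes 120 N, or if a joint passes its speed limit or range.

ROBOT

A 6-joint arm with a two-finger parallel gripper is mounted at the origin on the work surface. World frame = base frame: x ahead of the robot, y to its left, z up, the work surface at z = 0. Lengths are in m, angles in degrees, forces in N, time in s.
With the tool pointing down it reaches from about 0.25 to 0.725 m from the base axis. Payload 4 kg.
Tool frame: the origin (TCP) lies midway between the tips of the shut fingers; the grasp point (between the pads) lies bot.hold_point_z behind it (bot.hold_point_z is the distance from the TCP to the grasp point, in m); z points along the fingers, y is the direction in which the jaws open and shut (so a half turn about z gives the same grasp; the last joint's range is limited). The gripper opens to 85 mm and grips with 20 to 120 N. Pads are 22 mm wide; open, the fingers measure 114 mm over their backs; the gripper's body (76 mm by 85 mm) begins 54 mm behind the grasp point. The pads swing forward as they close: fully open they stand 13 mm farther back than shut.
Start: joints at [-75.287, 13.785, 0.286, 76.501, 0, 90], TCP at [0.127, -0.484, 0.231] pointing down, gripper open.
Joint ranges: [-155.79, 155.79], [-60.16, 107.12], [-62.33, 73.08], [-114, 123.19], [-81.49, 82.49], [-180, 180]. Speed limits (degrees/s): [159.86, 159.86, 180, 180, 180, 180].

INTERFACE

Orientations are given as [roll, pitch, yaw] about the fixed x, y, z axes, in that order (R = Rz(yaw) Ry(pitch) Rx(roll)).
In Python, from rig import bot gives the robot as it stands. Calls block until the motion is done:
- bot.goto(position, orientation): joint-space move of the TCP to a pose.
- bot.move_l(position, ori=None, v=0.15, guard=None): straight line of the TCP; ori=None keeps the orientation; v is the mean speed in m/s. With guard (N) it stops when the force on the tool has changed by that much, and returns True; else False.
- bot.move_joints(angles): joint-space move.
- bot.set_gripper(opening, effort=None): finger opening in m; effort is the grip in N (None keeps the last); returns when the fingers have stopped.
- bot.wait(seconds).
- bot.ik(position, orientation): joint angles nearest the present ones, or None.
- bot.get_image(name): name is "scene" or "top" or "wrist"; returns a dict with "color" (384x512x3 uint8, red, green, blue), "camera_matrix" (3x3 intrinsics, pixels), "D" ([k1, k2, p1, p2, k3] as OpenCV has them; the pictures are not rectified), "R" (3x3) and "t" (3): a world point X has camera coordinates R X + t. Camera axes: x right, y down, z forward; pixel columns grow to the right and rows downward; lengths in m; the calibration is good to about 2 mm. A picture is of the moment at which its call begins. There is no depth.
A pose or a line that the arm cannot do raises bot.IKError and nothing moves.
- bot.job_done(): hands the job in, once; it reports no verdict.
Trained networks look in the newest picture that a camera, given by its name, has taken for a name from the list of things; names that differ only in an ending like _2 or _b are one class to them, and where a whole thing is asked for, a point or a joint stands for the part that bears it (a point fixed in the world has none). Each returns a list of dicts, best first, with "p" (0 to 1); they miss things now and then, are a little off and sometimes report something else, mostly with a low value. They report only what shows in the picture. A call takes as long as a camera call. They do not tell look-alikes from the thing itself.
- bot.recognise(camera, name): "box" ([left, top, width, height] in pixels, round what is visible of it).
- bot.tip_of(camera, name): "centre" ([row, column] in pixels: a listed point, or the origin of a listed thing).
Readings, each from a call of its own:
- bot.read_t(): time.
- bot.read_joints(): joint angles.
- bot.read_qd(): joint speeds.
- bot.read_effort(): joint torques, N m.
- bot.read_ee_pos(): TCP position.
- bot.read_ee_rot(): TCP orientation.
- bot.read_wrist_force(): force on the tool from outside, world axes, zero at the start.
- bot.read_torque(): the same for the moment, N m.
- bot.read_width(): finger opening in m.
Only numpy, scipy, OpenCV 4.12 (cv2) and the standard library are available. Lean on these libraries where they do the work, as an engineer would, in place of code of your own. Each camera call takes 0.05 s, during which the arm holds its last target. There are 200 camera calls.

## Working session

There is one attempt and no reset: what is moved stays moved. The work goes in short steps, each a Python script; the robot and the scene stay as the last script left them, time stands still between calls to the robot, and variables do not carry over. Pictures are saved under pics/ and viewed, about 8 in all and at most 12, crops included, and the job is handed in when it is done.

```bash
mkdir -p pics
cat > h.py <<'E'
import numpy as np, cv2
from rig import bot
def save(im,n): cv2.imwrite(f'pics/{n}.png',cv2.cvtColor(im['color'],cv2.COLOR_RGB2BGR))
def pix2w(im,uv,z):
    uv=np.array(uv,float).reshape(-1,1,2)
    n=cv2.undistortPoints(uv,np.array(im['camera_matrix']),np.array(im['D'])).reshape(-1,2)
    R=np.array(im['R']);t=np.array(im['t']).ravel();c=-R.T@t
    d=np.c_[n,np.ones(len(n))]@R
    return c+d*((z-c[2])/d[:,2])[:,None]
def proj(im,X):
    return cv2.projectPoints(np.array(X,float).reshape(-1,3),cv2.Rodrigues(np.array(im['R']))[0],np.array(im['t'],float),np.array(im['camera_matrix']),np.array(im['D']))[0].reshape(-1,2)
E
python3 - <<'E'
from h import *
print(bot.hold_point_z,bot.read_ee_rot(),bot.read_width())
a=bot.get_image('top');save(a,'top1')
s=bot.get_image('scene');save(s,'scene1')
cv2.imwrite('pics/both.png',cv2.resize(np.vstack([cv2.imread('pics/top1.png'),cv2.imread('pics/scene1.png')]),None,fx=.78,fy=.78))
for c,im in (('top',a),('scene',s)):
  for n,z in (('carton_a_centre',.019),('low_a_centre',.037)):
    for d in bot.tip_of(c,n):
      r,cc=d['centre'];print(c,n,round(d['p'],2),[round(r),round(cc)],pix2w(im,[cc,r],z).round(3))
E
```

```text
0.0187 [-1.79883511e+02  8.04411715e-04  1.47104602e+01] 0.08565294446624772
top carton_a_centre 0.57 [223, 285] [[ 0.467 -0.211  0.019]]
top low_a_centre 0.92 [191, 150] [[0.537 0.084 0.037]]
scene carton_a_centre 0.69 [206, 216] [[ 0.46  -0.22   0.019]]
scene low_a_centre 0.74 [151, 293] [[0.537 0.073 0.037]]
scene low_a_centre 0.54 [209, 217] [[ 0.482 -0.242  0.037]]
```

View pics/both.png

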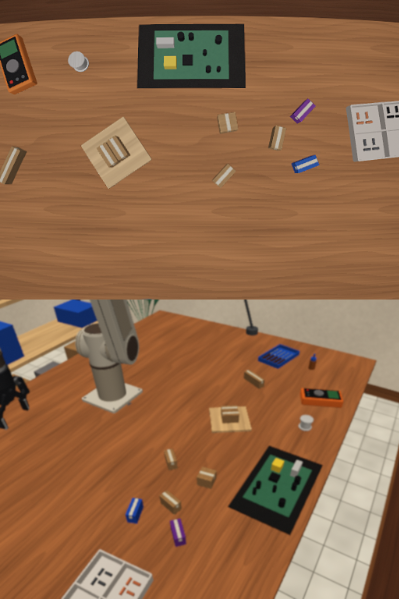

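The top image shows the board with the first layer at about (145,192). The brown candidates are (287,224), (355,176), the square carton (292,156) and the long one (15,212), with blue at (391,208) and purple at (388,142). The first two fit by colour and size, so I'll enlarge that crop and move the wrist camera over them.

Run:
```python
from h import *
a=cv2.imread('pics/top1.png')
cv2.imwrite('pics/crop1.png',np.hstack([cv2.resize(a[130:250,80:210],None,fx=3,fy=3,interpolation=2),cv2.resize(a[130:250,265:400],None,fx=3,fy=3,interpolation=2)]))
im=bot.get_image('top')
print(pix2w(im,[[287,224],[355,176],[292,156]],.038).round(3), 'mm/px',np.diff(pix2w(im,[[287,224],[297,224]],.038),axis=0))
w=bot.get_image('wrist'); R=np.array(w['R']);print('cam',-R.T@np.array(w['t']).ravel(),R[2],np.array(w['camera_matrix'])[0,0],bot.read_ee_pos())
```

```text
[[ 0.466 -0.213  0.038]
 [ 0.569 -0.361  0.038]
 [ 0.612 -0.225  0.038]] mm/px [[ 1.84837075e-05 -2.13874920e-02  0.00000000e+00]]
cam [ 0.2064404  -0.46293618  0.37417935] [-0.30701305 -0.08022632 -0.94831784] 340.0853386132721 [ 0.12697153 -0.48352752  0.23116925]
```

View pics/crop1.png

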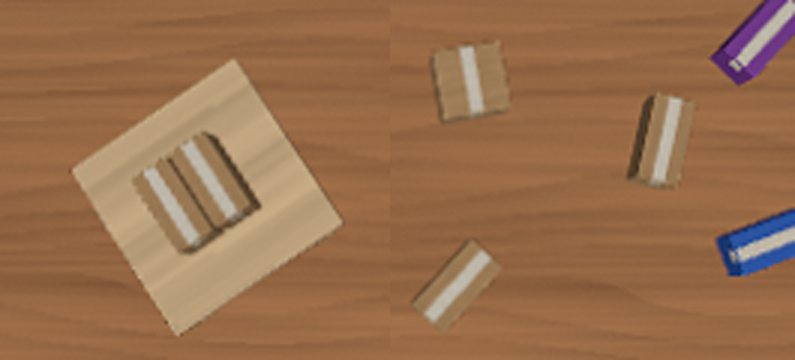

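Carton a is at (287,224) and carton b at (355,176): both are brown and oblong with tape along the length. The square, long, blue and purple ones are ruled out. Next I'll look close up at the three spots, each with the tool yaw I'll use there.

```bash
cat >> h.py <<'E'
from scipy.optimize import minimize
def boxpts(x,y,yaw,z0,L=.064,W=.031,H=.038):
    c,s=np.cos(yaw),np.sin(yaw)
    P=np.array([[sx*L/2,sy*W/2] for sx,sy in ((1,1),(-1,1),(-1,-1),(1,-1))])@np.array([[c,s],[-s,c]])+[x,y]
    return np.vstack([np.c_[P,np.full(4,z0+h)] for h in (0,H)])
def hover(xy,yaw,z):
    bot.goto([xy[0],xy[1],z],[180,0,yaw])
E
python3 - <<'E'
from h import *
ims=[]
for n,xy,yaw,z in (('B',(.569,-.361),77.4,.18),('A',(.466,-.213),49,.18),('L',(.537,.08),31.6,.22)):
    hover(xy,yaw,z); bot.wait(.2)
    im=bot.get_image('wrist'); save(im,'w_'+n); np.save(f'w_{n}.npy',im,allow_pickle=True); ims.append(cv2.imread(f'pics/w_{n}.png'))
    print(n,bot.read_joints(),bot.read_ee_pos(),bot.read_ee_rot())
    for d in bot.tip_of('wrist','low_a_centre' if n=='L' else 'carton_a_centre'):
        r,c=d['centre'];print(round(d['p'],2),[r,c],pix2w(im,[c,r],.037 if n=='L' else .019).round(4))
ims.append(ims[0]*0)
cv2.imwrite('pics/w3.png',cv2.resize(np.vstack([np.hstack(ims[:2]),np.hstack(ims[2:])]),(800,600)))
print(bot.read_t())
E
```

```text
B [-3.24938726e+01  3.54734878e+01  2.59162651e+01  8.04131855e+01
 -6.47723009e-03  7.02078703e+01] [ 0.56828041 -0.36198979  0.18043957] [1.79974350e+02 1.61146233e-02 7.72982518e+01]
0.8 [19.0, 79.7] [[ 0.4625 -0.211   0.019 ]]
A [-2.46266798e+01  1.69051175e+01 -3.35309457e+00  6.97274327e+01
 -1.87683933e-03  1.06416963e+02] [ 0.46679419 -0.21398899  0.17976563] [ 1.79985700e+02 -2.25683563e-03  4.89563570e+01]
0.97 [173.3, 248.3] [[ 0.4633 -0.215   0.019 ]]
L [ 8.35579680e+00  1.89464719e+01  5.61449507e+00  7.66821070e+01
 -3.72631067e-03  1.56864616e+02] [0.53700532 0.07885482 0.21990453] [-1.79997893e+02  1.44152871e-02  3.14911816e+01]
0.75 [163.0, 250.4] [[0.5379 0.0799 0.037 ]]
4.9083
```

View pics/w3.png

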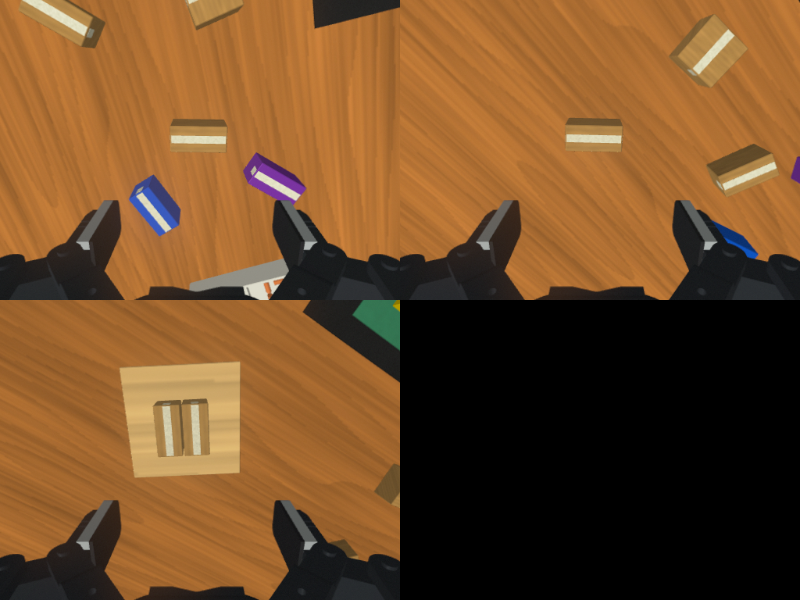

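The wrist views show carton b at (198,136) in the mosaic's first tile and carton a at (594,135) in its second. The two first-layer cartons are at (168,430) and (195,428). Now I'll measure the tapes precisely on the top planes.

```bash
cat >> h.py <<'E'
def tapes(im,z,near,rad=.05):
    hsv=cv2.cvtColor(np.ascontiguousarray(im['color']),cv2.COLOR_RGB2HSV)
    m=((hsv[...,1]<75)&(hsv[...,2]>140)).astype(np.uint8)
    n,lab,st,ce=cv2.connectedComponentsWithStats(m)
    out=[]
    for i in range(1,n):
        if st[i,4]<150: continue
        v,u=np.nonzero(lab==i); P=pix2w(im,np.c_[u,v],z)[:,:2]
        if np.hypot(*(P.mean(0)-near))>rad: continue
        (c,s,a)=cv2.minAreaRect((P*1000).astype(np.float32))
        if s[0]<s[1]: s=s[::-1];a+=90
        out.append((np.array(c)/1000,np.array(s),(a+90)%180-90))
    return out
E
python3 - <<'E'
from h import *
for n,z,near in (('B',.038,(.569,-.361)),('A',.038,(.466,-.213)),('L',.056,(.537,.08))):
    im=np.load(f'w_{n}.npy',allow_pickle=True).item()
    for t in tapes(im,z,near): print(n,t[0].round(4),t[1].round(1),round(t[2],2))
im=bot.get_image('top')
for z,near in ((.038,(.569,-.361)),(.038,(.466,-.213)),(.056,(.537,.08))):
    for t in tapes(im,z,near): print('top',t[0].round(4),t[1].round(1),round(t[2],2))
E
```

```text
B [ 0.5699 -0.3657] [60.6  8.2] -12.79
A [ 0.4641 -0.2134] [60.4  8.8] -42.46
L [0.539  0.0805] [60.5  8.7] 34.21
L [0.5203 0.1077] [60.7  8.7] 34.16
```

The low tapes are 33.0 mm apart, as they should be, and the top and wrist views agree to within about 5 mm. The layer centre is (.5297,.0941) at yaw 34.2. I'll pick up carton a and check it in hand.

```bash
cat >> h.py <<'E'
def pick(c,a,zc=.0):
    yaw=a+90
    bot.set_gripper(.078,30)
    hover(c,yaw,.09)
    print('hit',bot.move_l([c[0],c[1],zc],v=.1,guard=8))
    bot.set_gripper(.05,30)
    print('width',bot.read_width(),bot.read_ee_pos())
    p=bot.read_ee_pos(); bot.move_l([p[0],p[1],.14],v=.15)
def inhand():
    # tape centre in tool frame (top of carton at tcp+.038)
    p=bot.read_ee_pos(); im=bot.get_image('wrist')
    yaw=np.radians(bot.read_ee_rot()[2])
    for t in tapes(im,p[2]+.038,p[:2],.03):
        d=t[0]-p[:2]; c,s=np.cos(yaw),np.sin(yaw)
        print('in hand tool x,y(world-left) mm',1000*np.array([c*d[0]+s*d[1],-s*d[0]+c*d[1]]),t[1],'rel ang',t[2]-np.degrees(yaw)+90)
    return im
E
python3 - <<'E'
from h import *
pick([.4641,-.2134],-42.46)
im=inhand(); print(bot.read_t())
hover([.5297,.0941],34.2,.14); im=inhand(); save(im,'hand1')
print(bot.read_t())
E
```

```text
hit False
width 0.06336241449792994 [ 0.46489353 -0.21372402  0.00091484]
in hand tool x,y(world-left) mm [ 0.28427281 -0.39381191] [60.83210754  9.17299461] rel ang -0.26052404339260704
8.9167
in hand tool x,y(world-left) mm [ 0.47328063 -0.28511686] [60.75757599  8.7970438 ] rel ang -0.05881242762436045
10.1667
```

View pics/hand1.png

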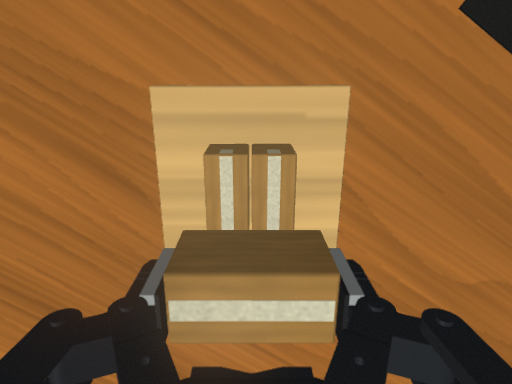

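The carton is square and centred in the hand, and the first layer is undisturbed, so I'll place it on the +u half.

```bash
cat >> h.py <<'E'
C=np.array([.5297,.0941]); Y=34.2; U=np.array([np.cos(np.radians(Y)),np.sin(np.radians(Y))]); V=np.array([-U[1],U[0]])
def place(du,dv=0,zc=.0):
    xy=C+U*du+V*dv
    hover(xy,Y,.10)
    bot.wait(.2); f0=bot.read_wrist_force()
    print('tcp err mm',1000*(bot.read_ee_pos()[:2]-xy))
    bot.move_l([*xy,.062+zc],v=.08)
    print('touch',bot.move_l([*xy,.0545+zc],v=.02,guard=2.5),bot.read_ee_pos(),bot.read_wrist_force()-f0)
    bot.set_gripper(.078); bot.wait(.1)
    bot.move_l([*xy,.14],v=.12)
E
python3 - <<'E'
from h import *
place(.0165-.0004,.0003)
print(bot.read_t())
hover(C-U*.01,Y,.20); bot.wait(.2)
im=bot.get_image('wrist'); save(im,'p1')
for t in tapes(im,.094,C,.06)+tapes(im,.056,C,.06):
    d=t[0]-C; print(1000*np.array([d@U,d@V]),t[1],t[2])
E
```

```text
tcp err mm [ 0.74157749 -0.53937804]
touch True [0.5436635  0.10361608 0.05687247] [0.65558968 0.6235967  4.41331766]
12.8833
[16.97151934 -0.38700974] [60.69799423  8.28517246] -55.830841064453125
[-7.55336719 14.44928343] [17.87312698  7.442029  ] 36.280704498291016
[ -7.55562725 -14.4135249 ] [17.71015549  6.93612289] 34.94804763793945
[ 8.55541994 -0.43268392] [70.03491974  9.55963326] -55.83080291748047
[-19.74213935  16.6858914 ] [20.62249374  8.58679771] 36.28068542480469
[-19.74477554 -16.61673929] [20.43445015  8.00306129] 34.9481086730957
```

View pics/p1.png

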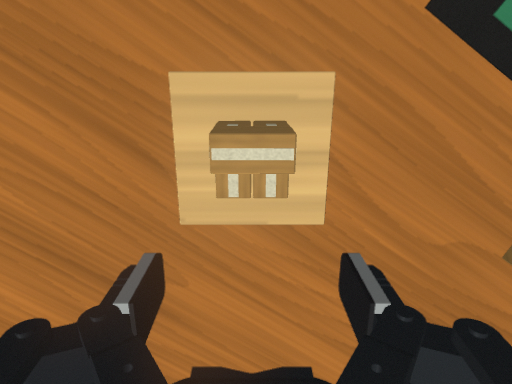

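The first carton sits at u=17.0 mm, v=-0.4 mm, and the lower ones still read ±16.6 mm. Next is carton b, aimed at u≈-15.7.

Run:
```python
from h import *
bot.set_gripper(.078); 
pick([.5699,-.3657],-12.79)
hover(C-U*.0165,Y,.16); bot.wait(.2); im=inhand(); save(im,'hand2')
print(bot.read_t(),bot.read_ee_pos())
```

```text
hit False
width 0.0633948346032117 [ 0.57067603 -0.36620035  0.00130261]
in hand tool x,y(world-left) mm [ 1.74109397 -0.2639378 ] [60.57389069  8.74979877] rel ang -0.08332380486260149
19.975 [0.51631955 0.08420056 0.15990265]
```

View pics/hand2.png

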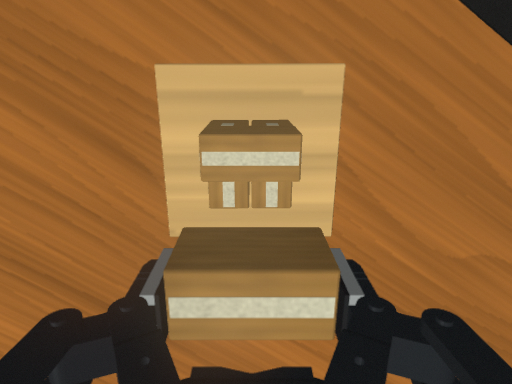

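Run:
```python
from h import *
place(-.0181,.0003)
hover(C-U*.01,Y,.20); bot.wait(.3)
im=bot.get_image('wrist'); save(im,'p2')
for t in tapes(im,.094,C,.06):
    d=t[0]-C; print(1000*np.array([d@U,d@V]),t[1],t[2])
s=bot.get_image('scene'); c=cv2.cvtColor(s['color'],cv2.COLOR_RGB2BGR)
u,v=proj(s,[*C,.07])[0].astype(int)
cv2.imwrite('pics/end.png',np.hstack([cv2.imread('pics/p2.png')[:288,128:416],cv2.resize(c[v-36:v+36,u-48:u+48],(384,288),interpolation=2)]))
print(bot.read_t())
```

```text
tcp err mm [1.84872564 0.26919917]
touch True [0.51538014 0.08434775 0.05719291] [-0.46333578  0.55802184  4.35072384]
[16.75915094 -0.45941367] [60.87050247  8.29612064] -55.847694396972656
[-16.63338806  -0.38682956] [60.47162628  8.1946106 ] -55.8423957824707
23.4917
```

View pics/end.png

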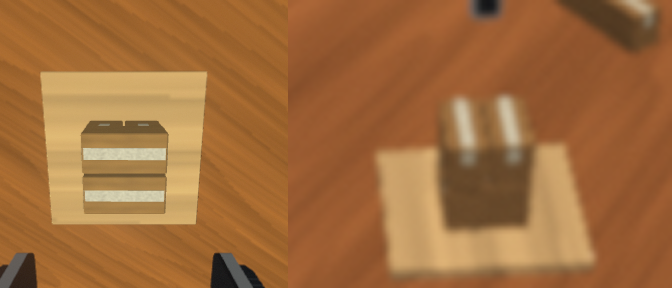

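The two upper tapes sit at u=+16.8 and -16.6 mm, parallel to each other and centred to within 0.5 mm. The gap is about 2.4 mm and the gripper is clear, so I'm handing in.

```bash
python3 -c "
from rig import bot
bot.wait(.5);bot.job_done()"
```

```text
the job is handed in; nothing more can be done
```

I set both loose brown cartons upright on the first layer, turned crosswise to it, and handed the job in at about 24 s of the 51 s allowed. I left the square, long, blue and purple cartons where they were.

- **Second layer:** the last wrist view shows the two cartons parallel, with a gap of about 2.4 mm. Their yaw is -55.8°, which is 90° to the first layer, and the layer is centred on the one below to within about 0.5 mm.
- **First layer:** after the first placing, the visible parts of the lower tapes were still at ±16.6 mm, as before. After the second placing the lower tapes were covered; the scene view showed the stack standing straight.
- **Forces and disagreements:** wrist force at each touchdown was about 4.4 N. Carton b sat 1.7 mm off centre in the gripper, and I corrected for that when placing it. The trained network also once reported a loose carton as a first-layer one; I ruled that out from its position. No check failed.

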